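# Release the swing-bolt clamp of a drilling fixture

## Robot

A 7-joint arm with a two-finger parallel gripper is mounted at the origin on a cart in front of the work surface, level with it; the furniture and walls round the work are solid. World frame = base frame: x ahead of the robot, y to its left, z up, the work surface at z = 0. Lengths are in m, angles in rad, forces in N, time in s.
With the tool pointing down it reaches from about 0.375 to 0.925 m from the base axis. Payload 3.1 kg.
Tool frame: the origin (TCP) lies at the centre of the arm's flange, where the gripper is bolted on; the fingertips stand 173 mm ahead of it and the grasp point (between the pads) lies 155 mm ahead of it; z points along the fingers, y is the line along which they close (so a half turn about z gives the same grasp; the last joint's range is limited). The gripper opens to 85 mm and grips with 20 to 120 N. Pads are 22 mm wide; open, the fingers measure 114 mm over their backs; the gripper's body (76 mm by 85 mm) begins 54 mm behind the grasp point. The pads swing forward as they close: fully open they stand 13 mm farther back than shut.
Start: joints at [-1.238, 0.383, 0.044, 1.598, -0.018, 1.161, -0.05], TCP at [0.271, 0.591, 0.405] pointing down, gripper open.
Joint ranges: [-2.61, 2.61], [-0.41, 2.15], [-1.48, 1.57], [0, 2.5], [-1.57, 4.71], [0.05, 1.97], [-2.85, 2.85]. Speed limits (rad/s): [2.79, 2.79, 3.14, 3.14, 3.14, 3.14, 3.14].

## Interface

Orientations are given as a unit quaternion [x, y, z, w].
In Python, from workcell import arm gives the robot as it stands.
- The arm moves only by the tool apply_moves, never from a script. Its argument "steps" is a list that holds one entry, the list of rows, each a list of 4 numbers: the shift along the tool's x, y, z in mm, then the turn about the tool's z in degrees. A call has 1 to 12 rows; each row shifts and turns the commanded pose from where the row before left it, along the tool's axes as they then stand; what a row does not reach is not made up. A row lasts 1/10 s, in which the tool goes at most 50 mm and 8.59 degrees, less where a joint would pass 70% of its speed; a pose out of reach is approached as far as the arm can. A call with a gripper value outside its range is refused whole. "gripper" is the finger opening in mm, from 0 to 85.4, set as the call begins (left out, the last holds). The fingers move at their own pace and stop on an object; the grip force is fixed at half the most. Time passes only in rows, so rows that do not move let the fingers close. It gives the time, the measured TCP pose, the force, the opening and the grip force at its end, in the units of the state.
- arm.observe(): the state, without advancing time (a new reading comes with each control period).
- arm.read_camera(name): name is "side" or "top"; returns a dict with "color" (420x560x3 uint8, blue, green, red), "fx", "fy", "cx", "cy" (pixels), "camera_from_world" (4x4, takes a point from world to camera coordinates). Camera axes: x right, y down, z forward; pixel columns grow to the right and rows downward; lengths in m; the calibration is good to about 2 mm. A picture is of the moment at which its call begins. There is no depth.
- arm.finish_job(): hands the job in; it is judged then, once.
Trained networks look in a picture, given as the dict that the camera call returned (one of the last four; its "shot" number tells which), for a name from the list of things; names that differ only in an ending like _2 or _b are one class to them, and where a whole thing is asked for, a point or a joint stands for the part that bears it (a point fixed in the world has none). Each returns a list of dicts, best first, with "conf" (0 to 1); they miss things now and then, are a little off and sometimes report something else, mostly with a low value. They report only what shows in the picture. A call takes as long as a camera call. They do not tell look-alikes from the thing itself.
- arm.regions_of(name, picture): "pixels" (420x560 bool, what is visible of it) and "bbox" ([left, top, width, height] as shares, 0 to 1, of the picture: columns of its width, rows of its height, round what is visible of it).
- arm.place_of(name, picture): "position" ([column, row] as shares, 0 to 1, of the picture: columns of its width, rows of its height: a listed point, or the origin of a listed thing).
The state is a dict: "time": time; "q": joint angles; "qd": joint speeds; "joint_torque": joint torques, N m; "ee_pos": TCP position; "tool_rot": TCP orientation; "ft_force": force on the tool from outside, world axes, zero at the start; "moment": the same for the moment, N m; "opening": opening from 0.0 (shut) to 1.0 (fully open); "gripper_force": force on a finger pad.
Only numpy, scipy, OpenCV 4.12 (cv2) and the standard library are available. Lean on these libraries where they do the work, as an engineer would, in place of code of your own. Each camera call takes 0.05 s, during which the arm holds its last target. There are 200 camera calls.

## Task

Free the turned cup from the drilling fixture: unscrew the wing nut until it clears the lip of the strap's slotted end, swing the eyebolt right out of the slot towards the front of the fixture, then raise the hinged strap until it stands about upright and stays open by itself. Leave the cup lying in its saddle and do not disturb the things around the fixture.

Things in the scene. Friction and masses are not known exactly. Their poses are not given: they have to be found in the camera images.
- fixture: dark steel drilling fixture bolted to the worktop, base plate 200 x 86 x 12 mm. Origin on the worktop under the saddle region; its x axis runs along the strap from the swing bolt (front, -x) to the strap hinge (back, +x), z up. The base plate spans x -90 to +110 mm. The saddle holds the cup at x = +15 mm.
- bolt_pin (a point): hinge pin of the swing bolt (eyebolt), 26 mm above the worktop at fixture x = -55 mm, y = 0; the pin runs along the fixture's y axis
- swing_bolt (a joint): swing of the eyebolt about bolt_pin: 0 = upright in the strap's slot, grows as its top swings away from the strap to the fixture's -x side, stop at 1.1 rad. Shank 10 mm thick. The joint is stiff (0.16 N m), so the bolt stays where it is left. Upright, it cannot swing until the nut has risen about 5.5 mm and clears the lip
- wing_nut (a joint): turn of the wing nut on the eyebolt: 0 = tight, grows counterclockwise seen from above (loosening), up to 3.8 rad; the nut rises 2.4 mm per rad and clears the 3 mm lip of the lug from about 2.4 rad. Needs 0.12 N m and stays where it is left
- nut_grip (a point): centre of the steel wing nut, on the bolt's axis; tight, 118 mm above the worktop. Its wings are an upright plate 9 mm thick (point y axis), 70 mm across (point x axis); the middle 40 mm has flat sides from 19 mm below the point to 13 mm above it, the ears at the ends reach 18 mm above. z runs up the bolt. Below: round hub and washer, 25 mm diameter, seated on the strap's end at 84 mm height
- strap (a joint): angle of the strap about its hinge: 0 = closed and level over the cup, grows as the front end rises and goes over backwards, 1.57 = upright, stop at 1.9 rad. The hinge is stiff (0.25 N m; the strap weighs 0.3 kg) so the strap stays where it is left
- strap_hinge (a point): axis of the strap's hinge, at fixture x = +75 mm, y = 0, 77 mm above the worktop; the axis runs along the fixture's y axis
- strap_grip (a point): midway through the plain steel strap (32 mm wide, 14 mm thick, reaching 148 mm from its hinge), 103 mm from the hinge axis, in the free length between cup and slotted end; closed, 77 mm above the worktop. The strap's last 35 mm is a fork with a 13 mm wide slot open to the front, with a 3 mm lip across its mouth
- turned_cup: loose grey turned steel cup, 55 mm diameter, 73 mm long, lying across the fixture (along its y axis) in the saddle under the strap, 1 mm below it; origin at the middle of its underside, 14 mm above the worktop
- vee_block: bystander: ground steel vee block 55 x 60 x 45 mm, left of the fixture; origin at the middle of its underside
- spool: bystander: dark turned steel spool, 41 mm diameter, 77 mm tall, standing right of the fixture; origin at the middle of its underside
- tape_roll: bystander: roll of masking tape 96 mm diameter, 24 mm tall, lying in front, right of the fixture; origin at the middle of its underside
There are look-alikes about, which are no part of the job. Leave any green or red look-alike of the turned_cup alone.

How it is judged:
On the way, in this order (a step that is already met when the one before it is completed fails the run):
1. the wing nut is unscrewed (at least 2 rad) while the bolt still stands in the slot (value of joint wing_nut above 2 rad and value of joint swing_bolt below 0.15 rad), for 0.1 s.
2. the eyebolt is swung out of the slot (more than 0.7 rad) while the strap is still down (value of joint swing_bolt above 0.7 rad and value of joint strap below 0.2 rad), for 0.1 s.
At the end, for the whole second after the job is handed in: Eyebolt out of the slot by over 0.7 rad and strap open by over 1.2 rad, both at rest (under 0.05 rad/s); the cup at rest in its saddle: within 10 mm of its middle along the fixture's x, 20 mm of it along y, axis within 0.2 rad of the fixture's y (value of joint swing_bolt above 0.7 rad and value of joint strap above 1.2 rad and velocity of joint strap between -0.05 and 0.05 rad/s and velocity of joint swing_bolt between -0.05 and 0.05 rad/s and x of turned_cup in the frame of fixture between 0.005 and 0.025 m and y of turned_cup in the frame of fixture between -0.02 and 0.02 m and angle between the y axis of turned_cup and the y axis of fixture, either way round below 0.2 rad and linear speed of turned_cup below 0.02 m/s); the robot touches nothing.
It fails at once if a bystander (vee block, spool or tape roll) is moved more than 30 mm (distance of any of vee_block, spool, tape_roll from where it was at the start of the episode above 0.03 m).
It also fails if it takes over 69 s, if anything falls off the work surface, if the arm or the gripper's body presses on something with over 40 N, if the wrist force passes 120 N, or if a joint passes its speed limit or range.

## Working session

There is one attempt and no reset: what is moved stays moved. The work goes in short steps, Python scripts to look and compute and a tool call to move; the robot and the scene stay as the last step left them, time stands still between calls to the robot, and variables do not carry over. Pictures are saved under pics/ and viewed, at most 10 in all, crops included, and the job is handed in when it is done.

Besides the shell and the picture viewer there is one more tool, called after ">>>" as name([rows], argument=value, ...), one row to a line, values as JSON. apply_moves: Moves the arm, as the interface text tells. Its arguments: {"type":"object","properties":{"steps":{"type":"array","items":{"type":"array","items":{"type":"array","items":{"type":"number"}}}},"gripper":{"type":"number"}},"required":["steps"]}

```bash
mkdir -p pics; ls
cat > h.py <<'E'
import numpy as np, cv2
from workcell import arm
def ray(p,u,v):
    M=np.array(p["camera_from_world"]);R=M[:3,:3];t=M[:3,3]
    d=R.T@np.array([(u-p["cx"])/p["fx"],(v-p["cy"])/p["fy"],1]);return -R.T@t,d/np.linalg.norm(d)
def onz(p,u,v,z):
    o,d=ray(p,u,v);return o+d*(z-o[2])/d[2]
def proj(p,X):
    M=np.array(p["camera_from_world"]);c=M[:3,:3]@np.array(X)+M[:3,3];return np.array([p["fx"]*c[0]/c[2]+p["cx"],p["fy"]*c[1]/c[2]+p["cy"]])
E
python3 - <<'E'
from h import *
s=arm.observe();print(s["ee_pos"],s["tool_rot"],s["time"])
Z=dict(bolt_pin=.026,nut_grip=.118,strap_hinge=.077,strap_grip=.077,turned_cup=.014,fixture=0,vee_block=0,spool=0,tape_roll=0)
for n in ["side","top"]:
    p=arm.read_camera(n);cv2.imwrite(f"pics/{n}0.png",p["color"])
    print(n,ray(p,280,210))
    for k,z in Z.items():
        for r in arm.place_of(k,p)[:2]:
            u,v=r["position"][0]*560,r["position"][1]*420
            print(k,round(r["conf"],2),int(u),int(v),onz(p,u,v,z).round(4))
E
```

```text
pics
[0.27122644 0.59016824 0.40325948] [ 2.13701616e-01  9.76898078e-01 -1.31322697e-03 -2.00279820e-04] 0.0
side (array([ 0.36543673, -1.03571393,  0.66368284]), array([ 0.18698016,  0.86033438, -0.4741974 ]))
bolt_pin 0.97 275 258 [ 0.5449 -0.1516  0.026 ]
nut_grip 0.72 279 231 [ 0.5532 -0.1597  0.118 ]
strap_hinge 0.86 328 247 [ 0.6774 -0.2027  0.077 ]
strap_grip 0.78 287 245 [ 0.575  -0.1695  0.077 ]
strap_grip 0.67 328 317 [ 0.5943 -0.4522  0.077 ]
turned_cup 0.82 303 266 [ 0.6149 -0.1888  0.014 ]
turned_cup 0.8 262 240 [ 0.5281 -0.0339  0.014 ]
fixture 0.7 297 268 [ 0.6011 -0.1735  0.    ]
vee_block 0.89 234 202 [0.477  0.2605 0.    ]
spool 0.95 330 315 [ 0.6305 -0.3716  0.    ]
tape_roll 0.69 250 322 [ 0.4425 -0.3544  0.    ]
top (array([ 0.48119232, -0.05171676,  1.1608256 ]), array([ 0.07611137, -0.00859172, -0.99706231]))
bolt_pin 0.6 313 214 [ 0.5586 -0.1581  0.026 ]
bolt_pin 0.15 332 170 [ 0.6873 -0.2123  0.026 ]
nut_grip 0.7 313 216 [ 0.5449 -0.151   0.118 ]
strap_hinge 0.92 334 173 [ 0.6697 -0.2095  0.077 ]
strap_grip 0.56 318 202 [ 0.5871 -0.1665  0.077 ]
turned_cup 0.76 318 196 [ 0.6115 -0.1743  0.014 ]
turned_cup 0.69 264 222 [ 0.5324 -0.0185  0.014 ]
fixture 0.76 315 201 [ 0.5989 -0.1654  0.    ]
vee_block 0.96 165 238 [0.4754 0.2721 0.    ]
spool 0.77 383 198 [ 0.6117 -0.3675  0.    ]
tape_roll 0.76 379 255 [ 0.4434 -0.3567  0.    ]
tape_roll 0.16 311 216 [ 0.5544 -0.1567  0.    ]
```

Run:
```python
import cv2
a=cv2.imread("pics/top0.png")[130:290,210:430];b=cv2.imread("pics/side0.png")[170:350,210:380]
cv2.imwrite("pics/topc.png",cv2.resize(a,(770,560),interpolation=cv2.INTER_CUBIC))
cv2.imwrite("pics/sidec.png",cv2.resize(b,None,fx=3.3,fy=3.3,interpolation=cv2.INTER_CUBIC))
```

```text
(no output)
```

View pics/topc.png

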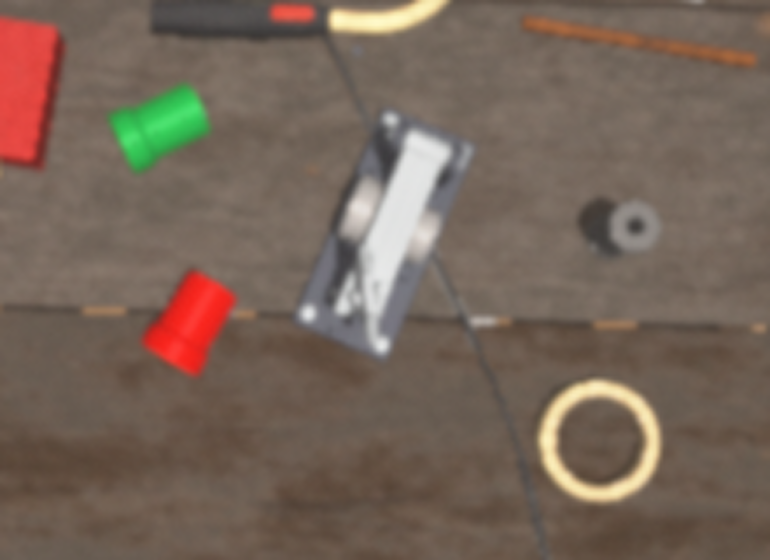

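View pics/sidec.png

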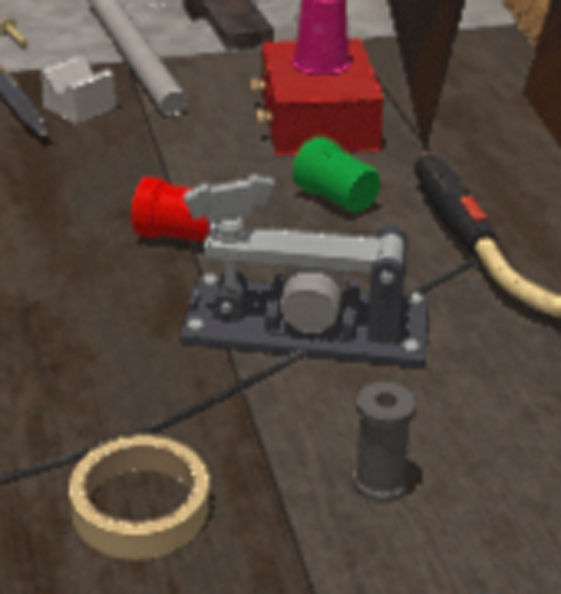

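The top crop shows the fixture tilted, with plate corners near (383,108), (475,148), (388,357) and (295,320). The wings run from about (365,250) to (380,345). The side crop shows the wings from about (190,200) to (270,188), with the spool and tape well clear.

Run:
```python
from h import *
from scipy.optimize import least_squares
P={n:arm.read_camera(n) for n in["side","top"]}
t=P["top"]
C=[onz(t,210+x/3.5,130+y/3.5,.012)[:2] for x,y in[(383,108),(475,148),(388,357),(295,320)]]
print(np.round(C,4)); C=np.array(C)
print("lens",[np.linalg.norm(C[i]-C[(i+1)%4]).round(4) for i in range(4)])
ax=(C[0]+C[1]-C[2]-C[3])/2;print("yaw",np.degrees(np.arctan2(ax[1],ax[0])),"origin",C.mean(0)-.01*ax/np.linalg.norm(ax))
# joint fit of place_of
L=dict(bolt_pin=(-.055,.026),nut_grip=(-.055,.118),strap_hinge=(.075,.077),strap_grip=(-.028,.077),fixture=(0,0),turned_cup=(.015,.014))
obs=[]
for n,p in P.items():
    for k,(x,z) in L.items():
        r=[q for q in arm.place_of(k,p)]
        r=[np.array(q["position"])*[560,420] for q in r]
        r=[q for q in r if np.linalg.norm(q-proj(p,[.605,-.175,.05]))<60]
        if r: obs.append((n,k,p,x,z,r[0]))
def f(a):
    return np.concatenate([proj(p,[a[0]+x*np.cos(a[2]),a[1]+x*np.sin(a[2]),z])-q for n,k,p,x,z,q in obs])
s=least_squares(f,[.6,-.17,-.4],loss="soft_l1",f_scale=1);print(s.x,np.degrees(s.x[2]))
for o,e in zip(obs,f(s.x).reshape(-1,2)):print(o[0],o[1],e.round(1))
a=s.x
print("nut",a[0]-.055*np.cos(a[2]),a[1]-.055*np.sin(a[2]))
for n,p in P.items():
    for r in arm.regions_of("wing_nut",p)[:1]:
        m=r["pixels"].astype(np.uint8);print(n,r["conf"],m.sum(),cv2.minAreaRect(cv2.findNonZero(m)))
    c=(p["color"]).copy();u,v=proj(p,[.549,-.155,.118]).astype(int)
    w=cv2.resize(c[v-30:v+30,u-30:u+30],(400,400),interpolation=cv2.INTER_CUBIC)
    print(n,u,v);cv2.imwrite(f"pics/nut_{n}.png",w)
cv2.imwrite("pics/nut.png",np.hstack([cv2.imread("pics/nut_top.png"),cv2.imread("pics/nut_side.png")]))
```

```text
[[ 0.7178 -0.1743]
 [ 0.6859 -0.2525]
 [ 0.5079 -0.1825]
 [ 0.5366 -0.1042]]
lens [np.float64(0.0845), np.float64(0.1913), np.float64(0.0833), np.float64(0.1943)]
yaw -21.298508232650555 origin [ 0.60270838 -0.17473813]
[ 0.60280997 -0.17295852 -0.38231688] -21.90514371211037
side bolt_pin [ 1.1 -0.6]
side nut_grip [ 3.8 -2.3]
side strap_hinge [-4.  -1.4]
side strap_grip [-1.6  1.8]
side fixture [ 1.2 -2.1]
side turned_cup [-11.1  31.1]
top bolt_pin [-0.6 -1.1]
top nut_grip [ 0.4 -0.9]
top strap_hinge [-0.8  0.4]
top strap_grip [3.  2.4]
top fixture [0.1 0. ]
top turned_cup [ 0.8 -0.1]
nut 0.5517808209870189 -0.15243960587856897
side 0.87 335 ((279.8269348144531, 232.6346435546875), (16.86598777770996, 28.82906723022461), 78.69007110595703)
side 277 230
top 0.41 133 ((313.5, 213.0), (26.0, 7.0), 90.0)
top 315 215
```

View pics/nut.png

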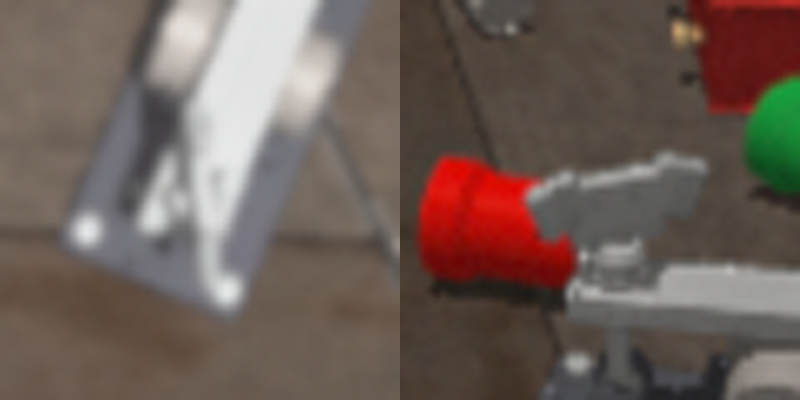

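The nut close-up shows the wings in the top view from about (192,105) to (213,288), and in the side view with outer ear tips at about (530,193) and (706,163).

```bash
cat >> h.py <<'E'
def tri(obs):
    A=np.zeros((3,3));b=np.zeros(3);
    for p,u,v in obs:
        o,d=ray(p,u,v);Q=np.eye(3)-np.outer(d,d);A+=Q;b+=Q@o
    X=np.linalg.solve(A,b);return X,[(proj(p,X)-[u,v]).round(1) for p,u,v in obs]
E
python3 - <<'E'
from h import *
from scipy.spatial.transform import Rotation as R
s=arm.read_camera("side");t=arm.read_camera("top")
T=lambda x,y:(t,285+x/6.667,185+y/6.667)
S=lambda x,y:(s,247+(x-400)/6.667,200+y/6.667)
E=[tri([T(213,284),S(530,193)]),tri([T(193,108),S(706,163)])]
for e in E:print(e)
a,b=E[0][0],E[1][0];d=b-a;print((a+b)/2,np.linalg.norm(d),np.degrees(np.arctan2(d[1],d[0])))
Z=.130
a=onz(*T(213,284),.13);b=onz(*T(193,108),.13);d=b-a;print((a+b)/2,np.linalg.norm(d),np.degrees(np.arctan2(d[1],d[0])))
a=onz(*S(530,193),.132);b=onz(*S(706,163),.132);d=b-a;print((a+b)/2,np.linalg.norm(d),np.degrees(np.arctan2(d[1],d[0])))
o=arm.observe();print(R.from_quat(o["tool_rot"]).as_matrix().round(3),o["time"],o["ee_pos"],o["q"])
E
```

```text
(array([ 0.51805435, -0.15897704,  0.12861558]), [array([ 0.1, -0.6]), array([-0.6,  0.1])])
(array([ 0.58930003, -0.15020662,  0.12774839]), [array([ 0.3, -1.3]), array([-1.3,  0.2])])
[ 0.55367719 -0.15459183  0.12818199] 0.07178870974441644 7.017868606897037
[ 0.55096781 -0.15395046  0.13      ] 0.06984923426202144 7.623901807005578
[ 0.55493516 -0.16091132  0.132     ] 0.07274286068523245 5.867944947093785
[[-0.909  0.418 -0.   ]
 [ 0.418  0.909  0.   ]
 [ 0.     0.    -1.   ]] 1.9 [0.27141422 0.59063514 0.40469689] [-1.23779557  0.3828818   0.04388039  1.59786503 -0.01791976  1.16122021
 -0.04989616]
```

>>> apply_moves([
  [[-47,-46,0,0],[-47,-46,0,0],[-47,-46,0,0],[-47,-46,0,0],[-47,-46,0,0],[-47,-46,0,0],[-47,-46,0,0],[-47,-46,0,0],[-47,-46,0,0],[-47,-46,0,0],[-47,-50,0,0],[-47,-50,0,0]],
], gripper=45)

```text
time: 3.1
ee_pos: [0.4822, 0.0268, 0.4052]
tool_rot: [0.214, 0.977, 0.001, 0.001]
ft_force: [1.2, 0.9, 0.7]
opening: 0.528
gripper_force: 0.0
```

>>> apply_moves([
  [[0,0,0,8.5],[0,0,0,8.5],[0,0,0,8.5],[0,0,0,8.5],[0,0,0,8.5],[0,0,0,8.5],[0,0,0,8.5],[0,0,0,8.5],[0,0,0,8.5],[0,0,0,8.5],[0,0,0,8.5],[0,0,0,8.5]],
])

```text
time: 4.3
ee_pos: [0.4819, 0.0288, 0.4049]
tool_rot: [0.895, 0.446, 0.0, -0.0]
ft_force: [0.4, 0.1, 0.0]
opening: 0.529
gripper_force: 0.0
```

>>> apply_moves([
  [[0,0,0,8.5],[0,0,0,8.5],[0,0,0,8.5],[0,0,0,8.5],[0,0,0,8.5],[0,0,0,3.8],[0,0,0,0],[0,0,0,0]],
])

```text
time: 5.1
ee_pos: [0.4819, 0.0288, 0.4048]
tool_rot: [0.998, 0.062, 0.0, -0.0]
ft_force: [-0.1, 0.0, 0.7]
opening: 0.527
gripper_force: 0.0
```

```bash
cat >> h.py <<'E'
from scipy.spatial.transform import Rotation as Ro
def st():
    o=arm.observe();m=Ro.from_quat(o["tool_rot"]).as_matrix()
    print("t",round(o["time"],2),"p",np.round(o["ee_pos"],4),"yaw",np.degrees(np.arctan2(m[1,0],m[0,0])).round(2),"z",m[:,2].round(3),"q",np.round(o["q"],2),"F",np.round(o["ft_force"],1),"M",np.round(o["moment"],2),"op",o["opening"],o["gripper_force"]);return o,m
def to(x,y,z):
    o,m=st();print("tool mm",(m.T@(np.array([x,y,z])-o["ee_pos"])*1000).round(1))
E
python3 -c "
from h import *
to(.552,-.154,.275)"
```

```text
t 5.1 p [0.4819 0.0288 0.4048] yaw 7.1 z [ 0.  0. -1.] q [-0.7   0.05  0.58  2.01 -0.03  1.08 -1.55] F [-0.1  0.   0.7] M [-0.02  0.06  0.  ] op 0.52724983507931 0.0
tool mm [ 46.9 190.1 129.8]
```

>>> apply_moves([
  [[9.4,38,0,0],[9.4,38,0,0],[9.4,38,0,0],[9.4,38,0,0],[9.3,38.1,0,0],[0,0,25,0],[0,0,25,0],[0,0,25,0],[0,0,25,0],[0,0,20,0],[0,0,9,0],[0,0,0,0]],
])

```text
time: 6.3
ee_pos: [0.5511, -0.1537, 0.2744]
tool_rot: [0.998, 0.062, -0.002, -0.0]
ft_force: [-0.1, -0.3, -0.2]
opening: 0.529
gripper_force: 0.0
```

```bash
python3 -c "
from h import *
to(.552,-.154,.275)
I=[]
for n in ['top','side']:
    p=arm.read_camera(n);u,v=proj(p,[.552,-.154,.12]).astype(int);I.append(cv2.resize(p['color'][v-40:v+40,u-40:u+40],(400,400),interpolation=cv2.INTER_CUBIC))
cv2.imwrite('pics/a1.png',np.hstack(I))"
```

```text
t 6.3 p [ 0.5511 -0.1537  0.2744] yaw 7.07 z [-0.003  0.    -1.   ] q [-0.33  0.46  0.64  1.92 -0.35  0.88 -0.96] F [-0.1 -0.3 -0.2] M [ 0.03 -0.04  0.  ] op 0.5293483397849359 0.0
tool mm [ 0.8  0.4 -0.6]
```

View pics/a1.png

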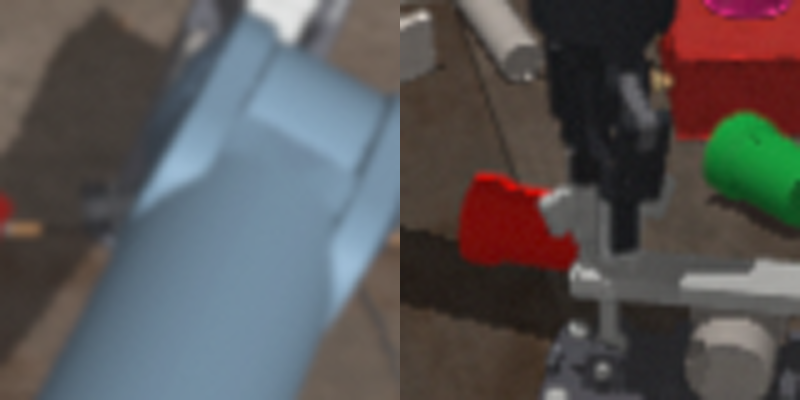

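The side view shows the open fingers on either side of the wing plate, just above the strap. I'm closing them.

>>> apply_moves([
  [[0,0,0,0],[0,0,0,0],[0,0,0,0],[0,0,0,0],[0,0,0,0],[0,0,0,0]],
], gripper=0)

```text
time: 7.0
ee_pos: [0.5526, -0.1537, 0.2774]
tool_rot: [0.998, 0.061, 0.001, -0.001]
ft_force: [-0.9, 1.5, 6.6]
opening: 0.093
gripper_force: 61.2
```

```bash
python3 -c "
from h import *
st()"
```

```text
t 7.0 p [ 0.5526 -0.1537  0.2774] yaw 7.03 z [ 0.003  0.002 -1.   ] q [-0.33  0.45  0.64  1.91 -0.35  0.89 -0.96] F [-0.9  1.5  6.6] M [ 0.42  0.2  -0.13] op 0.09253783754109678 61.22688600788251
```

>>> apply_moves([
  [[0,0,-0.4,-6.3],[0,0,-0.4,-6.3],[0,0,-0.4,-6.3],[0,0,-0.3,-6.3],[0,0,-0.3,-6.3],[0,0,-0.3,-6.3],[0,0,-0.3,-6.3],[0,0,-0.3,-6.3],[0,0,-0.3,-6.3],[0,0,-0.3,-6.3],[0,0,-0.3,-6.3],[0,0,-0.3,-6.3]],
])

```text
time: 8.2
ee_pos: [0.553, -0.1541, 0.2807]
tool_rot: [0.75, 0.662, 0.002, 0.002]
ft_force: [2.9, 0.7, -0.6]
opening: 0.094
gripper_force: 59.9
```

```bash
python3 -c "
from h import *
st()"
```

```text
t 8.2 p [ 0.553  -0.1541  0.2807] yaw 82.85 z [ 0.005 -0.001 -1.   ] q [-0.1   0.4   0.36  1.9  -0.18  0.87  0.22] F [ 2.9  0.7 -0.6] M [ 0.08 -0.63 -0.16] op 0.0941632246425489 59.85939485020822
```

>>> apply_moves([
  [[0,0,-0.3,-6.3],[0,0,-0.3,-6.3],[0,0,-0.3,-6.3],[0,0,-0.3,-6.3],[0,0,-0.3,-6.3],[0,0,-0.3,-6.3],[0,0,-0.3,-6.3],[0,0,-0.3,-6.3],[0,0,-0.3,-6.3],[0,0,-0.3,-6.3],[0,0,-0.3,-6.3],[0,0,-0.3,-6.3]],
])

```text
time: 9.4
ee_pos: [0.5533, -0.1533, 0.2839]
tool_rot: [0.187, 0.982, 0.001, 0.003]
ft_force: [4.1, 1.3, -3.3]
opening: 0.094
gripper_force: 59.5
```

>>> apply_moves([
  [[0,0,0,0],[0,0,0,0]],
])

```text
time: 9.6
ee_pos: [0.5532, -0.1532, 0.2839]
tool_rot: [0.189, 0.982, 0.001, 0.003]
ft_force: [5.4, 1.2, -3.9]
opening: 0.096
gripper_force: 59.6
```

```bash
python3 -c "
from h import *
st()
p=arm.read_camera('side');u,v=proj(p,[.552,-.154,.1]).astype(int);cv2.imwrite('pics/a2.png',cv2.resize(p['color'][v-40:v+40,u-40:u+60],(750,600),interpolation=cv2.INTER_CUBIC))"
```

```text
t 9.6 p [ 0.5532 -0.1532  0.2839] yaw 158.17 z [ 0.005  0.    -1.   ] q [ 0.12  0.38  0.1   1.89 -0.05  0.87  1.43] F [ 5.4  1.2 -3.9] M [ 0.41 -1.3   0.11] op 0.09612923504448219 59.5648514563527
```

View pics/a2.png

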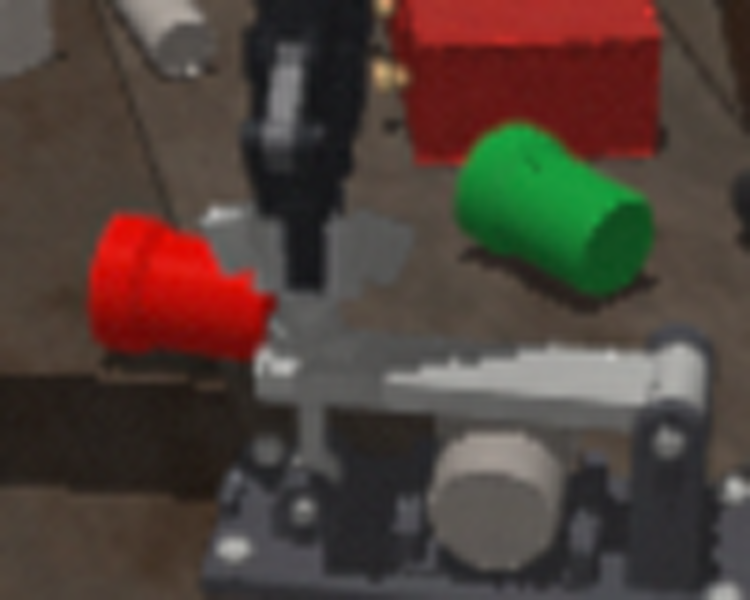

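>>> apply_moves([
  [[5,0,0.1,0],[5,0,0.4,0],[5,0,0.6,0],[4.9,0,0.9,0],[4.9,0,1.1,0],[4.8,0,1.4,0]],
])

```text
time: 10.25
ee_pos: [0.5284, -0.1435, 0.2817]
tool_rot: [0.189, 0.982, -0.0, 0.008]
ft_force: [8.5, 0.9, 0.2]
opening: 0.093
gripper_force: 60.6
```

```bash
python3 -c "
from h import *
st()"
```

```text
t 10.25 p [ 0.5284 -0.1435  0.2817] yaw 158.16 z [ 0.015 -0.003 -1.   ] q [ 0.11  0.33  0.1   1.96 -0.04  0.84  1.42] F [8.5 0.9 0.2] M [-0.16 -2.25  0.16] op 0.09289985139791615 60.63480940642684
```

>>> apply_moves([
  [[4.7,0,1.6,0],[4.6,0,1.8,0],[4.5,0,2.1,0],[4.5,0,2.2,0],[4.3,0,2.5,0],[4.3,0,2.8,0],[4,0,2.9,0],[3.9,0,3.1,0],[3.7,0,3.3,0],[3.6,0,3.5,0],[3.4,0,3.7,0],[3.2,0,3.8,0]],
])

```text
time: 11.45
ee_pos: [0.4813, -0.1245, 0.2493]
tool_rot: [0.189, 0.982, 0.001, 0.003]
ft_force: [-2.9, 3.7, 14.4]
opening: 0.094
gripper_force: 71.6
```

>>> apply_moves([
  [[0,0,0,0],[0,0,0,0]],
])

```text
time: 11.65
ee_pos: [0.4808, -0.1243, 0.2484]
tool_rot: [0.189, 0.982, 0.001, 0.003]
ft_force: [-1.2, 3.7, 12.4]
opening: 0.092
gripper_force: 71.6
```

```bash
python3 -c "
from h import *
st()
p=arm.read_camera('side');u,v=proj(p,[.552,-.154,.1]).astype(int);cv2.imwrite('pics/a3.png',cv2.resize(p['color'][v-40:v+40,u-50:u+50],(750,600),interpolation=cv2.INTER_CUBIC))"
```

```text
t 11.65 p [ 0.4808 -0.1243  0.2484] yaw 158.17 z [ 0.005  0.    -1.   ] q [ 0.09  0.31  0.09  2.09 -0.04  0.74  1.4 ] F [-1.2  3.7 12.4] M [ 0.57 -0.38  0.09] op 0.0920189009009589 71.6216737925788
```

View pics/a3.png

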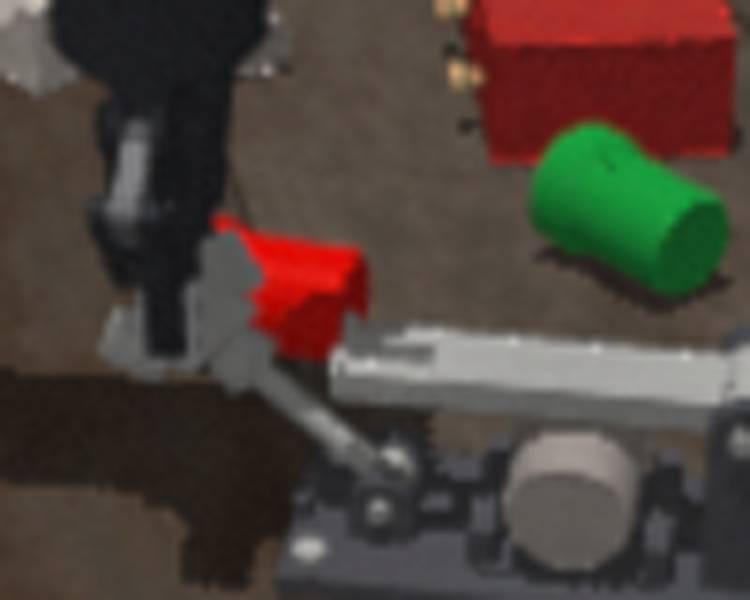

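The picture shows the eyebolt leaning about 0.85 rad to the front, clear of the fork, with the strap level. I'm releasing it and moving over the strap.

>>> apply_moves([
  [[0,0,0,0],[0,0,0,0],[0,0,0,0],[0,0,0,0],[0,0,0,0],[0,0,0,0]],
], gripper=60)

```text
time: 12.3
ee_pos: [0.4788, -0.1252, 0.2451]
tool_rot: [0.189, 0.982, -0.0, -0.0]
ft_force: [-0.9, -0.5, -0.6]
opening: 0.705
gripper_force: 0.0
```

>>> apply_moves([
  [[0,0,-15,0],[0,0,-20,0],[0,0,-25,0],[0,0,-20,0],[-20,0,0,0],[-30,0,0,0],[-30,0,0,0],[-23,0,0,0],[0,0,0,0],[0,0,0,0]],
])

```text
time: 13.3
ee_pos: [0.5743, -0.1633, 0.3248]
tool_rot: [0.189, 0.982, -0.0, -0.001]
ft_force: [-0.5, 0.0, 0.0]
opening: 0.704
gripper_force: 0.0
```

```bash
python3 -c "
from h import *
to(.577,-.163,.236)
p=arm.read_camera('side');u,v=proj(p,[.552,-.154,.1]).astype(int);cv2.imwrite('pics/a4.png',cv2.resize(p['color'][v-50:v+40,u-50:u+60],(733,600),interpolation=cv2.INTER_CUBIC))
for n in ['side','top']:
  p=arm.read_camera(n)
  print(n,[(round(r['conf'],2),(np.array(r['position'])*[560,420]).round(0),onz(p,*(np.array(r['position'])*[560,420]),.077).round(4)) for r in arm.place_of('strap_grip',p)[:2]],proj(p,[.577,-.163,.077]))
"
```

```text
t 13.3 p [ 0.5743 -0.1633  0.3248] yaw 158.2 z [-0.002  0.    -1.   ] q [ 0.12  0.37  0.11  1.8  -0.05  0.98  1.44] F [-0.5  0.   0. ] M [-0.01  0.05 -0.05] op 0.7036815782938076 0.0
tool mm [-2.6  1.3 88.7]
side [(0.61, array([288., 247.]), array([ 0.5728, -0.1773,  0.077 ]))] [288.0595532  243.72514954]
top [(0.65, array([312., 215.]), array([ 0.5523, -0.1495,  0.077 ])), (0.53, array([317., 203.]), array([ 0.5856, -0.1623,  0.077 ]))] [316.97791848 206.30577596]
```

View pics/a4.png

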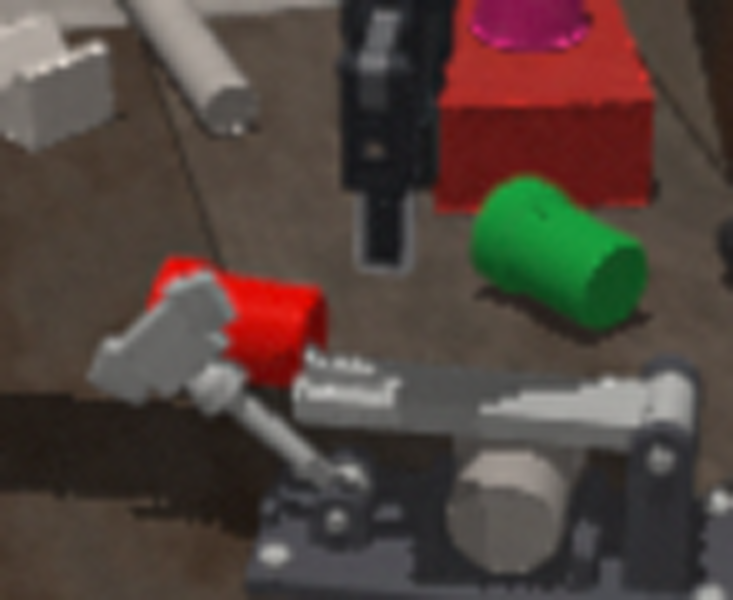

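The eyebolt stays tilted at about 0.9 rad. The gripper is over the strap between the fork and the cup, so I'm descending.

>>> apply_moves([
  [[-2.6,1.3,15,0],[0,0,20,0],[0,0,20,0],[0,0,15,0],[0,0,12,0],[0,0,6.7,0],[0,0,0,0]],
])

```text
time: 14.25
ee_pos: [0.5771, -0.1629, 0.2355]
tool_rot: [0.189, 0.982, 0.0, -0.001]
ft_force: [-0.2, -0.9, 0.4]
opening: 0.704
gripper_force: 0.0
```

>>> apply_moves([
  [[0,0,0,0],[0,0,0,0],[0,0,0,0],[0,0,0,0],[0,0,0,0]],
], gripper=0)

```text
time: 14.75
ee_pos: [0.5783, -0.1627, 0.238]
tool_rot: [0.189, 0.982, 0.0, 0.001]
ft_force: [-0.1, 1.5, 5.9]
opening: 0.372
gripper_force: 59.4
```

```bash
python3 -c "
from h import *
st()"
```

```text
t 14.75 p [ 0.5783 -0.1627  0.238 ] yaw 158.23 z [ 0.002  0.    -1.   ] q [ 0.12  0.49  0.1   1.84 -0.07  0.81  1.45] F [-0.1  1.5  5.9] M [ 0.35  0.14 -0.11] op 0.37219288432511716 59.37495768070221
```

>>> apply_moves([
  [[-0.3,0,-5.1,0],[-0.4,0,-5.1,0],[-1.7,0,-10,0],[-2.7,0,-9.9,0],[-3.8,0,-9.5,0],[-4.6,0,-9.1,0],[-5.5,0,-8.7,0],[-6.3,0,-7.8,0]],
])

```text
time: 15.55
ee_pos: [0.5999, -0.1713, 0.3017]
tool_rot: [0.189, 0.982, 0.001, -0.003]
ft_force: [-2.6, 4.7, -3.3]
opening: 0.368
gripper_force: 59.5
```

```bash
python3 -c "
from h import *
st()"
```

```text
t 15.55 p [ 0.5999 -0.1713  0.3017] yaw 158.25 z [-0.006  0.003 -1.   ] q [ 0.12  0.44  0.11  1.75 -0.06  0.96  1.45] F [-2.6  4.7 -3.3] M [ 1.12  0.69 -0.02] op 0.36786037722945775 59.54436242580414
```

>>> apply_moves([
  [[-7.1,0,-7.4,0],[-7.8,0,-6.5,0],[-8.4,0,-5.8,0],[-9,0,-5.1,0],[-9.4,0,-3.8,0],[-4.9,0,-1.6,0],[-4.8,0,-1.4,0],[0,0,0,0]],
])

```text
time: 16.35
ee_pos: [0.6486, -0.191, 0.3379]
tool_rot: [0.189, 0.982, 0.001, -0.001]
ft_force: [-6.6, 6.0, 11.7]
opening: 0.357
gripper_force: 58.6
```

```bash
python3 -c "
from h import *
st()
p=arm.read_camera('side');u,v=proj(p,[.602,-.174,.15]).astype(int);cv2.imwrite('pics/a5.png',cv2.resize(p['color'][v-50:v+50,u-60:u+60],(720,600),interpolation=cv2.INTER_CUBIC))"
```

```text
t 16.35 p [ 0.6486 -0.191   0.3379] yaw 158.21 z [-0.003  0.002 -1.   ] q [ 0.14  0.49  0.12  1.59 -0.07  1.07  1.46] F [-6.6  6.  11.7] M [ 1.37  1.69 -0.11] op 0.35715354830981505 58.55081767542288
```

View pics/a5.png

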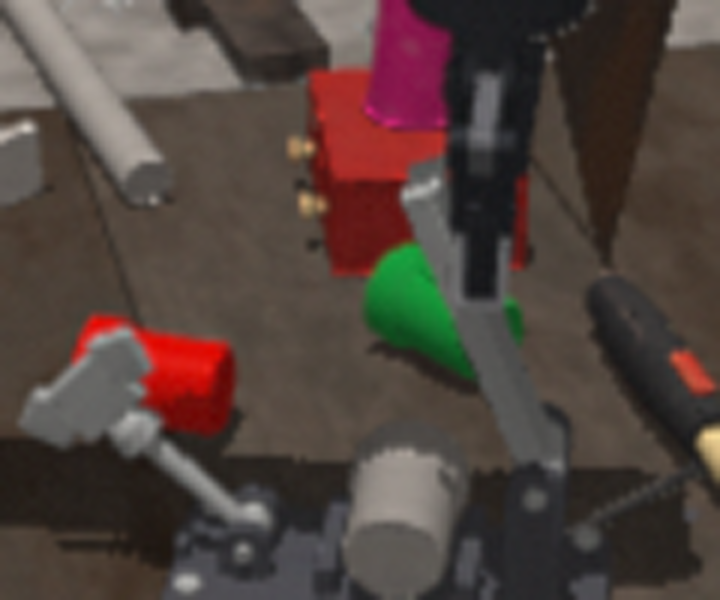

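>>> apply_moves([
  [[-5,0,-1.3,0],[-5,0,-1.1,0],[-5,0,-0.8,0],[-5.1,0,-0.5,0],[-4,0,0,0],[0,0,0,0],[0,0,0,0]],
])

```text
time: 17.1
ee_pos: [0.6721, -0.2003, 0.3431]
tool_rot: [0.189, 0.982, 0.001, 0.002]
ft_force: [-4.3, 4.3, 10.7]
opening: 0.352
gripper_force: 59.6
```

```bash
python3 -c "
from h import *
st()"
```

```text
t 17.1 p [ 0.6721 -0.2003  0.3431] yaw 158.25 z [ 0.003  0.    -1.   ] q [ 0.14  0.53  0.12  1.52 -0.07  1.09  1.47] F [-4.3  4.3 10.7] M [1.12 1.1  0.08] op 0.3516514635749854 59.596498757600784
```

>>> apply_moves([
  [[0,0,0,0],[0,0,0,0],[0,0,0,0],[0,0,0,0],[0,0,0,0],[0,0,0,0]],
], gripper=70)

```text
time: 17.7
ee_pos: [0.671, -0.2006, 0.3368]
tool_rot: [0.189, 0.982, -0.0, -0.0]
ft_force: [-0.1, -1.1, 0.0]
opening: 0.818
gripper_force: 0.0
```

>>> apply_moves([
  [[0,0,-10,0],[0,0,-20,0],[0,0,-25,0],[0,0,-25,0],[0,0,-25,0],[0,0,-10,0],[0,0,0,0],[0,0,0,0],[0,0,0,0],[0,0,0,0]],
])

```text
time: 18.7
ee_pos: [0.6708, -0.2002, 0.4501]
tool_rot: [0.189, 0.982, 0.0, -0.002]
ft_force: [0.3, 1.1, -0.4]
opening: 0.82
gripper_force: 0.0
```

```bash
python3 -c "
from h import *
st()
p=arm.read_camera('side');u,v=proj(p,[.602,-.174,.15]).astype(int);cv2.imwrite('pics/a6.png',cv2.resize(p['color'][v-60:v+60,u-70:u+70],(700,600),interpolation=cv2.INTER_CUBIC))
L=dict(strap_grip=0,turned_cup=.014,vee_block=0,spool=0,tape_roll=0)
for k,z in L.items():
  print(k,[onz(p,*(np.array(r['position'])*[560,420]),z).round(3) for r in arm.place_of(k,p)[:3]])"
```

```text
t 18.7 p [ 0.6708 -0.2002  0.4501] yaw 158.23 z [-0.003  0.001 -1.   ] q [ 0.14  0.45  0.13  1.41 -0.06  1.29  1.46] F [ 0.3  1.1 -0.4] M [-0.04  0.01  0.01] op 0.8204135258594576 0.0
strap_grip [array([0.76 , 0.101, 0.   ])]
turned_cup [array([ 0.687, -0.03 ,  0.014]), array([ 0.533, -0.038,  0.014]), array([ 0.617, -0.175,  0.014])]
vee_block [array([0.481, 0.257, 0.   ]), array([ 0.719, -0.094,  0.   ])]
spool [array([ 0.62 , -0.367,  0.   ])]
tape_roll [array([ 0.444, -0.353,  0.   ])]
```

View pics/a6.png

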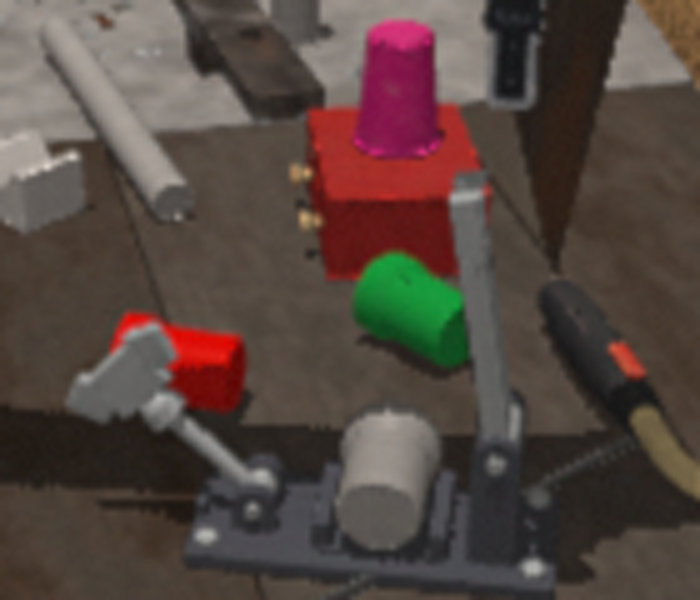

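The strap stands upright and the eyebolt is out. The cup is in its saddle, the bystanders haven't moved, and the gripper is clear.

```bash
python3 -c "
from h import *
print(arm.finish_job())"
```

```text
the job is handed in; nothing more can be done
None
```

I handed the job in at about 19 s of the 69 s limit, and no verdict came back. The last camera view shows the nut unscrewed, the eyebolt swung out about 0.9 rad to the front, the strap standing upright on its own, the cup in its saddle, the bystanders where they were, and the gripper clear.

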